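# Seat the laptop power brick in the bench holder, changing grip on the mat

## Task

Lift the black laptop power brick out of the grey rack by its free, yellow-taped end, lay it flat on the green mat and let go of it there. Then take it again by its plain end and seat it flat in the blue holder, its yellow end between the holder's two cheeks and close up to the end wall, its plain end sticking out of the open side.

Things in the scene. Friction and masses are not known exactly. Their poses are not given: they have to be found in the camera images.
- power_brick: Black laptop power brick, loose, 0.12 to 0.22 kg: a box 108 mm long (its y), 46 wide (x), 28 tall; origin at the centre of its underside, z up. Yellow tape round its -y end (y -32 to -48 mm) marks the yellow end; the +y end is plain black. A lead stub 10 mm thick and 11 long sticks out of each end. It starts flat in the rack, plain end between the cheeks, yellow end free.
- rack: Fixed grey rack. Origin on the bench midway between its two upright cheeks; +x is where the brick's yellow end sticks out. Base 4 mm thick. Cheeks x -27 to 27 mm, faces 58 mm apart, flared lips on top to 55 mm high, 74 mm apart. Slotted end wall at x -35 to -29. Bare base tongue, 44 mm wide, to x = 91. Brick starts centred near x = 28, y = 0, z = 4 mm, its +y along rack -x.
- mat: Thin green work mat fixed on the bench between rack and holder, 240 mm (x) by 200 mm (y), 3 mm thick; origin at the centre of its underside.
- holder: Fixed blue holder. Origin on the bench midway between its two upright cheeks; +x is its closed end. Base 4 mm thick. Cheeks x -27 to 27 mm, faces 58 mm apart, flared on top to 55 mm high, 74 mm apart: no room for fingers. End wall 44 mm high, inner face at x = 27, with a slot for the lead stub. Open at -x: bare base tongue, 44 mm wide, to x = -91. The seated brick's plain end lies over the tongue.
Things that resemble listed ones, but are neither listed nor needed, are in the scene too. What is shaped like the power_brick but purple or white is not meant.

How it is judged:
By the outcome, as a careful person would: the job done as asked, in the order asked, and still so for the second after the job is handed in, with the robot touching nothing.
It also fails if it takes over 51 s, if anything falls off the work surface, if the arm or the gripper's body presses on something with over 40 N, if the wrist force passes 120 N, or if a joint passes its speed limit or range.

## Robot

A 6-joint arm with a two-finger parallel gripper is mounted at the origin on a cart in front of the work surface, level with it; the furniture and walls round the work are solid. World frame = base frame: x ahead of the robot, y to its left, z up, the work surface at z = 0. Lengths are in mm, angles in rad, forces in N, time in s.
With the tool pointing down it reaches from about 400 to 925 mm from the base axis. Payload 12.5 kg.
Tool frame: the origin (TCP) lies midway between the tips of the shut fingers; the grasp point (between the pads) lies 19 mm behind it (env.pinch_z is the z of the grasp point in the tool frame, in mm); z points along the fingers, y is the line along which they close (so a half turn about z gives the same grasp; the last joint's range is limited). The gripper opens to 95 mm and grips with 3 to 60 N. Pads are 20 mm wide; open, the fingers measure 119 mm over their backs; the gripper's body (75 mm by 180 mm) begins 59 mm behind the grasp point.
Start: joints at [1.193, 0.491, 1.559, -0, 1.092, -0.106], TCP at [167.773, 602.079, 214.661] pointing down, gripper open.
Joint ranges: [-3.1, 3.1], [-0.84, 2.19], [0.05, 2.79], [-1.13, 4.28], [0.06, 2.93], [-2.69, 2.69]. Speed limits (rad/s): [2.22, 2.22, 2.79, 3.14, 3.14, 3.14].

## Interface

Orientations are given as [roll, pitch, yaw] about the fixed x, y, z axes, in that order (R = Rz(yaw) Ry(pitch) Rx(roll)).
In Python, from cell import env, eyes gives the robot as it stands.
- The arm moves only by the shell command python3 -m inch 'ROWS'. ROWS is JSON, a list of rows, each a list of 3 entries, a list of its own where there are three numbers: the shift along the tool's x, y, z in units of 60 mm (1.0 is 60 mm), then the turn about the tool's z in units of 5 degrees (1.0 is 5 degrees), then the closure, from -1 (fully open) to 1 (shut). In form: [[[tx, ty, tz], turn, claw], ...]. A call has exactly 10 rows; each row shifts and turns the commanded pose from where the row before left it, along the tool's axes as they then stand; what a row does not reach is not made up. A row lasts 1/8 s, in which the tool goes at most 62.5 mm and 10.7 degrees, less where a joint would pass 70% of its speed; a pose out of reach is approached as far as the arm can. A call is refused whole if a number of a shift passes 1 or a number of a turn 1, either way. A call with a gripper value outside its range is refused whole. The fingers move at their own pace and stop on an object; the grip force is fixed at half the most. Time passes only in rows, so rows that do not move let the fingers close, or fill a call up. It gives the time, the measured TCP pose, the force, the opening and the grip force at its end, in the units of the state.
- env.state(): the state, without advancing time (a new reading comes with each control period).
- eyes.read_camera(name): name is "scene" or "top" or "wrist"; returns a dict with "pixels" (384x512x3 uint8, red, green, blue), "fx", "fy", "cx", "cy" (pixels), "extrinsics" (4x4, takes a point from world to camera coordinates). Camera axes: x right, y down, z forward; pixel columns grow to the right and rows downward; lengths in mm; the calibration is good to about 2 mm. A picture is of the moment at which its call begins. There is no depth.
- env.job_done(): hands the job in; it is judged then, once.
Trained networks look in a picture, given as the dict that the camera call returned (one of the last four; its "shot" number tells which), for a name from the list of things; names that differ only in an ending like _2 or _b are one class to them, and where a whole thing is asked for, a point or a joint stands for the part that bears it (a point fixed in the world has none). Each returns a list of dicts, best first, with "score" (0 to 1); they miss things now and then, are a little off and sometimes report something else, mostly with a low value. They report only what shows in the picture. A call takes as long as a camera call. They do not tell look-alikes from the thing itself.
- eyes.boxes_of(name, picture): "centre" ([row, column] in pixels, amid what is visible of it).
- eyes.cut_out(name, picture): "mask" (384x512 bool, what is visible of it) and "centre" ([row, column] in pixels, amid what is visible of it).
- eyes.spot_point(name, picture): "centre" ([row, column] in pixels: a listed point, or the origin of a listed thing).
The state is a dict: "t": time; "joints": joint angles; "qvel": joint speeds; "tau": joint torques, N m; "eef_pos": TCP position; "tcp_rot": TCP orientation; "ft_force": force on the tool from outside, world axes, zero at the start; "moment": the same for the moment, N m; "opening": opening from 0.0 (shut) to 1.0 (fully open); "grip_force": force on a finger pad.
Only numpy, scipy, OpenCV 4.12 (cv2) and the standard library are available. Lean on these libraries where they do the work, as an engineer would, in place of code of your own. Each camera call takes 0.05 s, during which the arm holds its last target. There are 200 camera calls.

## Working session

There is one attempt and no reset: what is moved stays moved. The work goes in short steps, Python scripts to look and compute and a shell command to move; the robot and the scene stay as the last step left them, time stands still between calls to the robot, and variables do not carry over. Pictures are saved under pics/ and viewed, at most 11 in all, crops included, and the job is handed in when it is done.

```bash
ls; mkdir -p pics; python3 - <<'E'
from cell import env, eyes
import cv2
s=env.state(); print(s['t'],s['eef_pos'],s['tcp_rot'],s['opening'],env.pinch_z)
ims=[]
for n in ["top","scene"]:
    p=eyes.read_camera(n); im=p['pixels'][:,:,::-1].copy(); 
    cv2.imwrite(f'pics/{n}0.png',im)
    print(n,p['fx'],p['cx'],p['cy'],p['extrinsics'].tolist() if hasattr(p['extrinsics'],'tolist') else p['extrinsics'])
    for o in ["power_brick","rack","mat","holder"]:
        print(o,[(round(d['score'],2),[round(float(x)) for x in d['centre']]) for d in eyes.spot_point(o,p)[:4]])
E
```

```text
pics
0.0 [167.65171001 601.82391403 214.05521908] [-3.14046374e+00 -1.37808239e-04  2.86979551e+00] 0.9975033854254042 -18.8
top 482.64316820865406 259.6405642340962 190.1027767786217 [[-0.023997893236075363, -0.999709792231387, -0.002105335343005157, -48.599815026985844], [-0.9909766695801787, 0.02406593806399832, -0.13185625117102795, 551.8909687787243], [0.13186865233256662, -0.0010779340315507358, -0.9912666122644382, 1316.4866547361923], [0.0, 0.0, 0.0, 1.0]]
power_brick [(0.97, [195, 378]), (0.93, [159, 165]), (0.71, [206, 320])]
rack []
mat [(0.76, [193, 235])]
holder [(0.97, [216, 146])]
scene 356.5016506821307 258.080653503381 194.59135733633667 [[0.578170737298609, -0.8158017785522742, -0.01364025815476504, -378.9642787919211], [-0.3624118667820171, -0.24179678759769396, -0.900106633862349, 247.71306452660207], [0.7310104221877798, 0.5253587075688209, -0.43545607245101337, 768.2392539449119], [0.0, 0.0, 0.0, 1.0]]
power_brick [(0.92, [238, 294]), (0.76, [249, 358]), (0.65, [184, 214])]
rack [(0.6, [240, 288]), (0.43, [194, 164])]
mat [(0.92, [205, 239])]
holder []
```

View pics/top0.png

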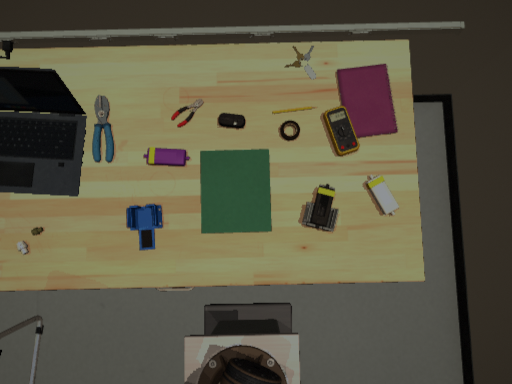

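View pics/scene0.png

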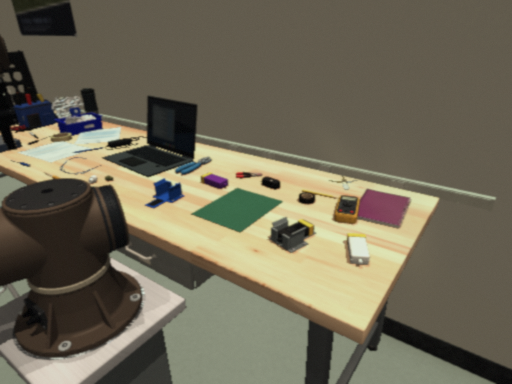

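Candidates in top: black/yellow brick in the grey rack (207,321), purple look-alike (157,167), white look-alike (195,382). By the description I choose the black one. The holder is at (217,146) with its tongue towards the robot. The mat is at (191,236).

```bash
cat > h.py <<'E'
from cell import env, eyes
import numpy as np, cv2
def bp(p,r,c,z):
    "pixel -> world point on plane z"
    E=np.array(p['extrinsics']);R,t=E[:3,:3],E[:3,3]
    d=R.T@np.array([(c-p['cx'])/p['fx'],(r-p['cy'])/p['fy'],1]);o=-R.T@t
    return (o+d*(z-o[2])/d[2])[:2]
def proj(p,X):
    E=np.array(p['extrinsics']);q=E[:3,:3]@np.array(X)+E[:3,3]
    return p['cy']+p['fy']*q[1]/q[2],p['cx']+p['fx']*q[0]/q[2]
def rect(p,mask,z):
    "min-area rect of mask on plane z: centre, sizes, long axis angle deg"
    r,c=np.nonzero(mask); P=np.array([bp(p,a,b,z) for a,b in zip(r,c)],np.float32)
    (x,y),(w,h),_=R=cv2.minAreaRect(P); B=cv2.boxPoints(R)
    e=max((B[1]-B[0],B[2]-B[1]),key=np.linalg.norm)
    return np.round([x,y,max(w,h),min(w,h),np.degrees(np.arctan2(e[1],e[0]))%180],1)
def delta(x,y,z,yawdeg=None):
    "rows units from the present TCP to world target; yaw = tool yaw"
    s=env.state(); yaw=s['tcp_rot'][2]; d=np.array([x,y,z])-s['eef_pos']
    c,n=np.cos(yaw),np.sin(yaw)
    out=[(c*d[0]+n*d[1])/60,(n*d[0]-c*d[1])/60,-d[2]/60]
    turn=None
    if yawdeg is not None:
        turn=-((yawdeg-np.degrees(yaw)+180)%360-180)/5
    print('t',s['t'],'shift',np.round(out,2),'turn',turn)
E
python3 - <<'E'
from h import *
p=eyes.read_camera('top'); im=p['pixels']
for o,z in [("power_brick",32),("mat",3),("holder",30),("rack",30)]:
    for d in eyes.cut_out(o,p)[:3]: print(o,round(d['score'],2),np.round(d['centre']),rect(p,d['mask'],z),d['mask'].sum())
hsv=cv2.cvtColor(im,cv2.COLOR_RGB2HSV)
y=cv2.inRange(hsv,(22,120,100),(35,255,255)); y[:175]=0;y[205:]=0;y[:,:310]=0;y[:,345:]=0
print('tape',rect(p,y,32),y.sum()//255)
a=cv2.resize(im[170:245,290:350],None,fx=6,fy=6,interpolation=cv2.INTER_CUBIC)
b=cv2.resize(im[190:265,115:175],None,fx=6,fy=6,interpolation=cv2.INTER_CUBIC)
cv2.imwrite('pics/crop1.png',np.hstack([a,b])[:,:,::-1])
E
```

```text
power_brick 0.78 [206. 320.] [ 500.3 -234.1  122.5   50.7  163. ] 692
power_brick 0.73 [159. 162.] [655.4 203.  122.3  52.1  88.6] 655
power_brick 0.72 [193. 381.] [ 530.1 -405.   123.6   55.8   29.3] 732
mat 0.76 [194. 237.] [555.5   9.7 237.6 203.  178.6] 5698
holder 0.77 [223. 147.] [4.567e+02 2.646e+02 1.255e+02 9.780e+01 2.000e-01] 1135
rack 0.69 [218. 329.] [ 471.6 -227.6   92.3   67.4   74.5] 373
tape [ 542.4 -249.1   48.6   17.1   69.9] 99
```

View pics/crop1.png

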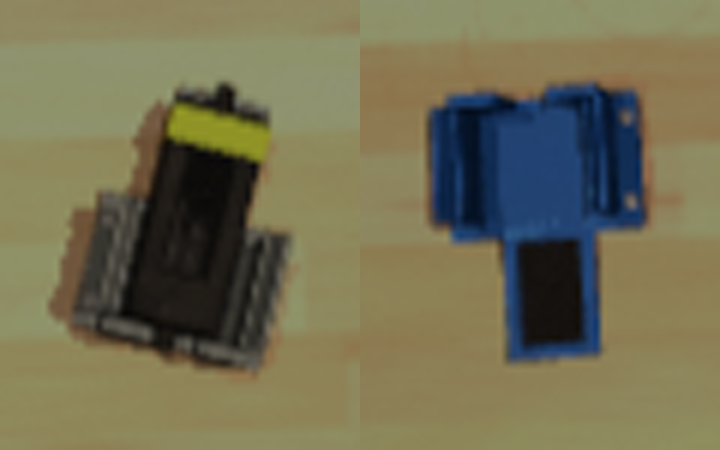

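The crop confirms it: black brick with yellow tape in the grey rack, yellow end pointing away from the robot. The blue holder is open towards the robot.

```bash
python3 -m inch '[[[-0.73,-0.54,0],0,-1],[[-0.73,-0.54,0],0,-1],[[-0.73,-0.54,0],0,-1],[[-0.73,-0.54,0],0,-1],[[-0.73,-0.54,0],0,-1],[[-0.73,-0.54,0],0,-1],[[-0.73,-0.54,0],0,-1],[[-0.46,-0.82,0],0,-1],[[-0.46,-0.82,0],0,-1],[[-0.46,-0.82,0],0,-1]]'
python3 -m inch '[[[-0.46,-0.82,0],0,-1],[[-0.46,-0.82,0],0,-1],[[-0.46,-0.82,0],0,-1],[[-0.46,-0.82,0],0,-1],[[-0.46,-0.82,0],0,-1],[[-0.46,-0.82,0],0,-1],[[-0.4,-0.8,0],0,-1],[[0,0,0],0.3,-1],[[0,0,0],0,-1],[[0,0,0],0,-1]]'
python3 - <<'E'
from h import *
s=env.state(); print(s['t'],s['eef_pos'],np.degrees(s['tcp_rot']))
p=eyes.read_camera('wrist'); cv2.imwrite('pics/w1.png',p['pixels'][:,:,::-1])
for d in eyes.cut_out("power_brick",p)[:2]: print(d['score'],d['centre'],rect(p,d['mask'],32))
hsv=cv2.cvtColor(p['pixels'],cv2.COLOR_RGB2HSV)
y=cv2.inRange(hsv,(22,120,80),(35,255,255))
n,l,st,_=cv2.connectedComponentsWithStats(y)
for k in range(1,n):
    if st[k,4]>300: print('yellow',st[k],rect(p,l==k,32))
E
```

```text
t: 2.0
eef_pos: [442.7, 135.1, 214.8]
tcp_rot: [3.141, 0.001, 2.87]
ft_force: [1.7, 0.7, 0.3]
opening: 0.996
grip_force: 0.0
t: 3.25
eef_pos: [532.8, -243.5, 214.8]
tcp_rot: [3.141, 0.0, 2.845]
ft_force: [-1.0, 0.0, -0.5]
opening: 0.999
grip_force: 0.0
3.25 [ 532.81577948 -243.4978857   214.8079105 ] [1.79988588e+02 2.16902083e-03 1.63013466e+02]
0.96 [207.1, 118.3] [ 519.3 -400.7  108.    58.9   24.9]
0.61 [142.6, 260.2] [ 500.6 -234.3  125.6   48.1  163.9]
yellow [238 177  45  17 620] [ 540.5 -246.4   47.4   16.7   74.6]
yellow [128 217  43  39 441] [ 561.8 -381.5   59.3   14.6  118.1]
```

View pics/w1.png

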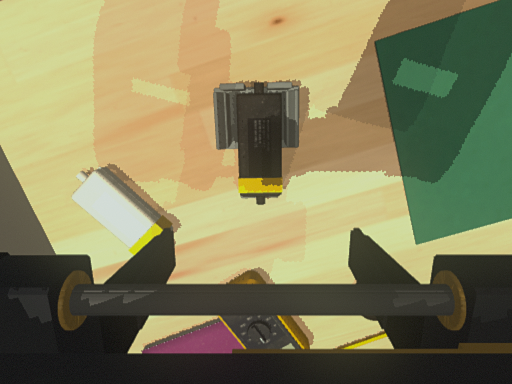

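Wrist view: brick in rack, centre (142,260), tape at (185,260), aligned with the tool. The fingers straddle it and the white look-alike stays clear to the left.

```bash
python3 -m inch '[[[-0.04,-0.01,0.5],0,-1],[[0,0,0.5],0,-1],[[0,0,0.5],0,-1],[[0,0,0.5],0,-1],[[0,0,0.5],0,-1],[[0,0,0.4],0,-1],[[0,0,0.3],0,-1],[[0,0,0.26],0,-1],[[0,0,0],0,-1],[[0,0,0],0,-1]]'
python3 -m inch '[[[0,0,0],0,1],[[0,0,0],0,1],[[0,0,0],0,1],[[0,0,0],0,1],[[0,0,0],0,1],[[0,0,0],0,1],[[0,0,0],0,1],[[0,0,0],0,1],[[0,0,0],0,1],[[0,0,0],0,1]]'
```

```text
t: 4.6
eef_pos: [535.3, -246.0, 7.6]
tcp_rot: [-3.141, 0.001, 2.844]
ft_force: [0.5, -0.3, -0.1]
opening: 1.0
grip_force: 0.0
t: 5.85
eef_pos: [535.0, -245.9, 7.0]
tcp_rot: [3.142, -0.0, 2.844]
ft_force: [-0.5, 0.1, 0.6]
opening: 0.484
grip_force: 29.9
```

```bash
python3 -m inch '[[[0,0,-0.1],0,1],[[0,0,-0.15],0,1],[[0,0,-0.2],0,1],[[0,0,-0.25],0,1],[[0,0,-0.3],0,1],[[0,0,-0.3],0,1],[[0,0,-0.3],0,1],[[0,0,-0.2],0,1],[[0,0,0],0,1],[[0,0,0],0,1]]'
python3 - <<'E'
from h import *
p=eyes.read_camera('wrist'); q=eyes.read_camera('scene')
cv2.imwrite('pics/w2.png',np.hstack([p['pixels'][:,:,::-1][:, 100:420],cv2.resize(q['pixels'][170:290,230:350],(384,384))[:,:,::-1]]))
for pp in (p,q):
  for d in eyes.cut_out("power_brick",pp)[:2]: print(d['score'],d['centre'])
E
```

```text
t: 7.1
eef_pos: [534.8, -245.8, 114.6]
tcp_rot: [3.141, -0.001, 2.844]
ft_force: [0.8, -0.3, -2.0]
opening: 0.485
grip_force: 29.9
0.75 [234.6, 59.1]
0.66 [119.8, 476.3]
0.94 [245.8, 357.8]
0.83 [180.2, 214.8]
```

View pics/w2.png

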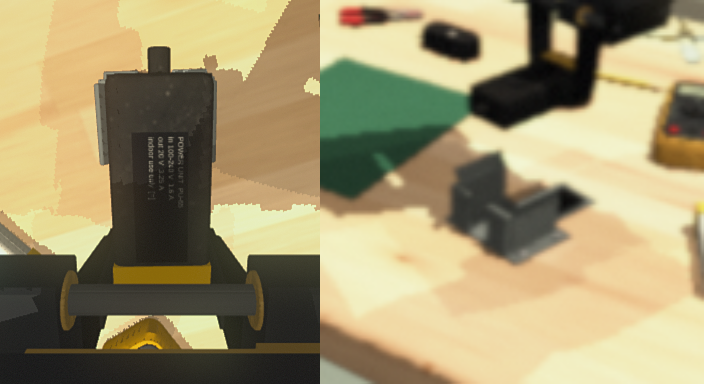

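Brick held about level, clear of the rack. Now to the mat.

```bash
python3 -m inch '[[[0.02,0.25,0],0,1],[[0.04,0.5,0],0,1],[[0.05,0.6,0],0,1],[[0.05,0.6,0],0,1],[[0.05,0.6,0],0,1],[[0.05,0.6,0],0,1],[[0.05,0.6,0],0,1],[[0.04,0.4,0],0,1],[[0.02,0.2,0],0,1],[[0,0,0],-0.9,1]]'
python3 -m inch '[[[0,0,0],-0.9,1],[[0,0,0],-0.8,1],[[0,0,0],-0.8,1],[[0,0,0.3],0,1],[[0,0,0.35],0,1],[[0,0,0.35],0,1],[[0,0,0.3],0,1],[[0,0,0.2],0,1],[[0,0,0.1],0,1],[[0,0,0],0,1]]'
python3 - <<'E'
from h import *
delta(590,10,7,180)
q=eyes.read_camera('scene')
cv2.imwrite('pics/s3.png',cv2.resize(q['pixels'][130:280,150:350],(800,600))[:,:,::-1])
E
```

```text
t: 8.55
eef_pos: [590.3, 11.2, 114.9]
tcp_rot: [3.142, -0.0, 2.925]
ft_force: [-0.6, 0.0, -1.9]
opening: 0.48
grip_force: 29.9
t: 9.8
eef_pos: [590.4, 10.1, 18.9]
tcp_rot: [3.141, -0.0, 3.14]
ft_force: [0.1, -0.2, -1.7]
opening: 0.485
grip_force: 29.9
t 9.8 shift [ 0.01 -0.    0.2 ] turn -0.015038415973953079
```

View pics/s3.png

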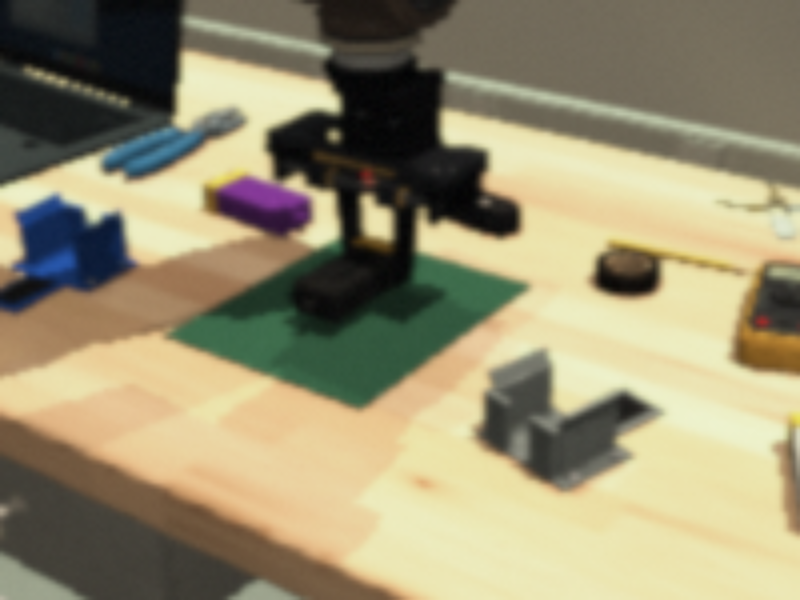

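```bash
python3 -m inch '[[[0,0,0.1],0,1],[[0,0,0.1],0,1],[[0,0,0],0,1],[[0,0,0],0,1],[[0,0,0],0,-1],[[0,0,0],0,-1],[[0,0,0],0,-1],[[0,0,0],0,-1],[[0,0,0],0,-1],[[0,0,0],0,-1]]'
python3 -m inch '[[[0,0,-0.2],0,-1],[[0,0,-0.4],0,-1],[[0,0,-0.6],0,-1],[[0,0.3,-0.7],0,-1],[[0,0.4,-0.7],0,-1],[[0,0.4,-0.6],0,-1],[[0.2,0.4,-0.3],0,-1],[[0.3,0.3,0],0,-1],[[0.1,0.2,0],0,-1],[[0,0,0],0,-1]]'
python3 - <<'E'
from h import *
p=eyes.read_camera('wrist'); cv2.imwrite('pics/w4.png',p['pixels'][:,:,::-1])
for o,z in (("power_brick",31),("holder",4)):
  for d in eyes.cut_out(o,p)[:3]: print(o,d['score'],d['centre'],rect(p,d['mask'],z))
print([bp(p,*d['centre'],0) for d in eyes.spot_point("holder",p)[:2]])
hsv=cv2.cvtColor(p['pixels'],cv2.COLOR_RGB2HSV)
y=cv2.inRange(hsv,(22,120,80),(35,255,255))
n,l,st,_=cv2.connectedComponentsWithStats(y)
for k in range(1,n):
    if st[k,4]>150: print('yellow',st[k],rect(p,l==k,31))
E
```

```text
t: 11.1
eef_pos: [590.4, 10.1, 7.0]
tcp_rot: [3.142, 0.0, 3.14]
ft_force: [0.3, 0.8, 0.4]
opening: 0.99
grip_force: 0.0
t: 12.35
eef_pos: [554.0, 130.6, 216.4]
tcp_rot: [-3.142, -0.001, 3.141]
ft_force: [0.8, -0.2, -1.4]
opening: 1.0
grip_force: 0.0
power_brick 0.78 [255.6, 313.9] [647.4 192.4 100.3  53.   84.9]
power_brick 0.55 [172.1, 153.0] [553.2  15.8 125.3  55.2 178.5]
holder 0.83 [95.3, 393.7] [455.5 275.5 129.4 113.5   4.3]
[array([482.02733517, 267.29932347])]
yellow [131 200  50  23 752] [595.3  15.6  56.8  22.9  98.8]
```

View pics/w4.png

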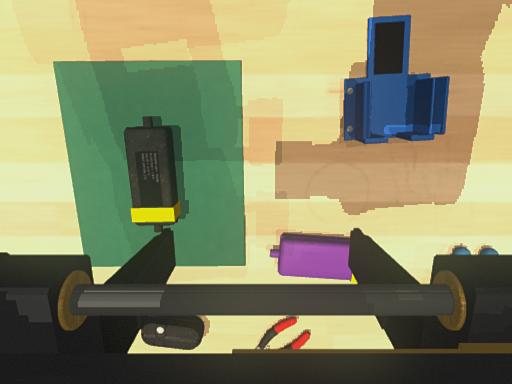

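Brick flat on the mat at (172,152), tape at (212,155). Holder upper right, tongue at (45,388). Now I'll fit the holder pose.

```bash
python3 - <<'E'
from h import *
def fit(p,mask,name):
    print(name)
    r,c=np.nonzero(mask); W=np.array([bp(p,a,b,4) for a,b in zip(r,c)])
    # tongue: part towards the robot, scan world-x slices
    x0=np.percentile(W[:,0],0.3); print('xmin',x0)
    S=[]
    for x in np.arange(x0+6,x0+58,4):
        m=abs(W[:,0]-x)<3
        S.append((x,W[m,1].min(),W[m,1].max()))
    S=np.array(S); a=np.polyfit(S[:,0],S[:,1],1);b=np.polyfit(S[:,0],S[:,2],1)
    print(np.round(S[::3],1).tolist(),'angles',np.degrees(np.arctan([a[0],b[0]])))
p=eyes.read_camera('wrist')
o=eyes.cut_out("holder",p)
fit(p,o[0]['mask'],'wrist')
q=eyes.read_camera('top'); o=eyes.cut_out("holder",q)
if o: fit(q,o[0]['mask'],'top')
E=np.array(p['extrinsics']); print('cam',-E[:3,:3].T@E[:3,3],p['fx'])
for a in [(15,368),(15,411),(142,362),(142,346)]: print(a,bp(p,*a,4))
E
```

```text
wrist
xmin 392.6429118614869
[[398.6, 240.0, 284.1], [410.6, 240.7, 284.5], [422.6, 241.6, 285.9], [434.6, 242.7, 287.3], [446.6, 242.9, 329.0]] angles [ 4.24758317 22.76728344]
cam [478.7714925  131.07960848 385.71390829] 338.46927571182806
(15, 368) [392.62042667 239.34939684]
(15, 411) [392.66961938 283.08842898]
(142, 362) [520.89141171 243.36817964]
(142, 346) [520.87423317 225.46014406]
```

```bash
python3 -m inch '[[[0.1,-0.3,0],0,-1],[[0.2,-0.5,0],0,-1],[[0.2,-0.6,0.1],0,-1],[[0.08,-0.4,0.3],0,-1],[[0,-0.2,0.4],0,-1],[[0,0,0.6],0,-1],[[0,0,0.6],0,-1],[[0,0,0.6],0,-1],[[0,0,0.5],0,-1],[[0,0,0.25],0,-1]]'
python3 - <<'E'
from h import *
delta(519,10.5,6.5,180)
q=eyes.read_camera('wrist')
cv2.imwrite('pics/w5.png',q['pixels'][:,:,::-1])
E
```

```text
t: 14.0
eef_pos: [518.8, 9.5, 14.9]
tcp_rot: [3.141, -0.002, 3.14]
ft_force: [0.2, -0.0, 0.6]
opening: 0.997
grip_force: 0.0
t 14.0 shift [-0.    0.02  0.14] turn -0.02026991878594231
```

View pics/w5.png

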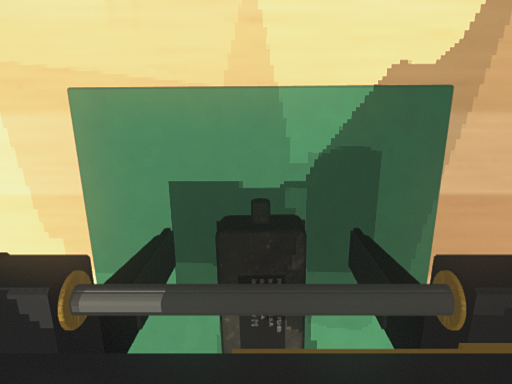

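The plain end is centred between the fingers, its stub at (208,260). Now grip and lift.

```bash
python3 -m inch '[[[0,0.01,0.14],0,-1],[[0,0,0],0,-1],[[0,0,0],0,1],[[0,0,0],0,1],[[0,0,0],0,1],[[0,0,0],0,1],[[0,0,0],0,1],[[0,0,0],0,1],[[0,0,0],0,1],[[0,0,0],0,1]]'
python3 -m inch '[[[0,0,-0.1],0,1],[[0,0,-0.2],0,1],[[0,0,-0.3],0,1],[[0,0,-0.35],0,1],[[0,0,-0.35],0,1],[[0,0,-0.35],0,1],[[0,0,-0.25],0,1],[[0,0,0],-0.9,1],[[0,0,0],0,1],[[0,0,0],0,1]]'
python3 - <<'E'
from h import *
delta(417.2,263.2,118,184.4)
p=eyes.read_camera('wrist')
y=[];g=p['pixels']
o=eyes.cut_out("power_brick",p)
print([(d['score'],d['centre']) for d in o[:2]])
E
```

```text
t: 15.3
eef_pos: [519.6, 10.8, 7.6]
tcp_rot: [3.142, -0.0, 3.14]
ft_force: [-0.2, -1.5, 0.4]
opening: 0.483
grip_force: 30.0
t: 16.55
eef_pos: [519.4, 10.8, 121.6]
tcp_rot: [3.141, -0.0, -3.066]
ft_force: [-0.6, 0.4, -1.6]
opening: 0.486
grip_force: 30.0
t 16.55 shift [1.38 4.32 0.06] turn -0.012178808778890016
[(0.95, [334.4, 478.7]), (0.91, [264.3, 262.3])]
```

```bash
python3 -m inch '[[[0.08,0.25,0],0,1],[[0.17,0.55,0],0,1],[[0.19,0.6,0],0,1],[[0.19,0.6,0],0,1],[[0.19,0.6,0],0,1],[[0.19,0.6,0],0,1],[[0.17,0.55,0],0,1],[[0.12,0.37,0],0,1],[[0.08,0.2,0],0,1],[[0,0,0],0,1]]'
python3 - <<'E'
from h import *
delta(417.2,263.2,118,184.4)
q=eyes.read_camera('top');s=eyes.read_camera('scene')
print('expected brick tip px top',proj(q,(483+22,270,150)))
a=cv2.resize(q['pixels'][185:265,110:180],(525,600),interpolation=cv2.INTER_CUBIC)
b=cv2.resize(s['pixels'][130:230,140:185],(270,600),interpolation=cv2.INTER_CUBIC)
cv2.imwrite('pics/t6.png',np.hstack([a,b])[:,:,::-1])
hsv=cv2.cvtColor(q['pixels'],cv2.COLOR_RGB2HSV)
y=cv2.inRange(hsv,(22,120,80),(35,255,255)); y[:185]=0;y[265:]=0;y[:,:110]=0;y[:,180:]=0
if y.any(): print('tape',rect(q,y,145),y.sum()//255)
E
```

```text
t: 17.9
eef_pos: [416.5, 263.4, 121.6]
tcp_rot: [-3.142, -0.0, -3.063]
ft_force: [-0.2, -0.5, -0.8]
opening: 0.481
grip_force: 30.0
t 17.9 shift [-0.01 -0.    0.06] turn 0.02039998177092457
expected brick tip px top (np.float64(205.02953190427365), np.float64(130.20709974553057))
tape [496.3 262.4  38.5  17.4  95. ] 98
```

View pics/t6.png

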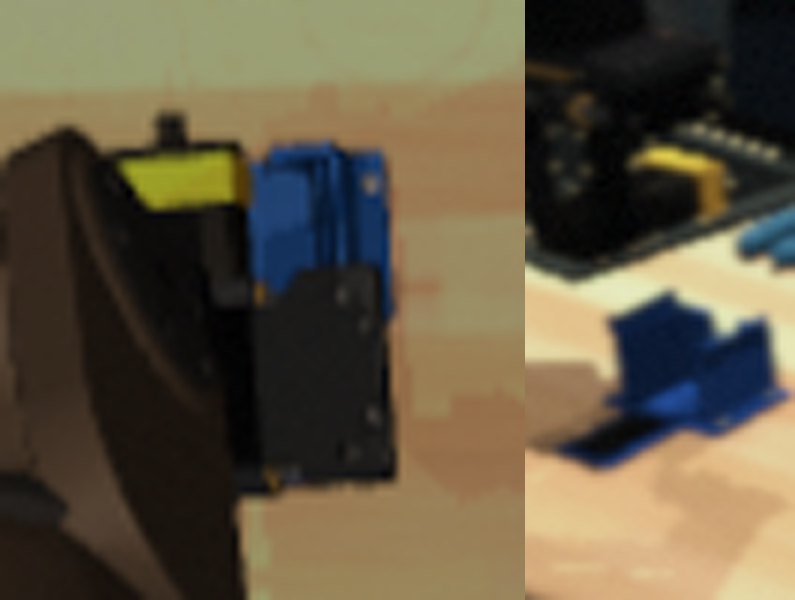

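```bash
python3 - <<'E'
from h import *
q=eyes.read_camera('top')
for c,r in [(508,360),(600,352),(500,240),(600,232)]: print('tongue',bp(q,190+r/6-.5,115+(c-360)/6-.5,4))
print('tape right edge',bp(q,185+180/7.5,110+247/7.5,146),'stub tip',bp(q,185+113/7.5,110+171/7.5,132), 'tape far edge',bp(q,185+152/7.5,110+240/7.5,146))
E=np.array(q['extrinsics']); print(-E[:3,:3].T@E[:3,3])
E
```

```text
tongue [393.8352433  282.53218852]
tongue [396.53697005 239.20414827]
tongue [450.36889851 286.82559822]
tongue [453.01074869 239.47121653]
tape right edge [494.41578465 238.34230234] stub tip [519.74576724 268.25425716] tape far edge [504.08864835 240.81267735]
[ 372.14146007  -60.44839909 1377.65722162]
```

```bash
python3 -m inch '[[[0.07,0,0.1],0,1],[[0,0,0.25],0,1],[[0,0,0.3],0,1],[[0,0,0.25],0,1],[[0,0,0.15],0,1],[[0,0,0.15],0,1],[[0,0,0.1],0,1],[[0,0,0.1],0,1],[[0,0,0.1],0,1],[[0,0,0],0,1]]'
python3 - <<'E'
from h import *
s=env.state(); print(s['ft_force'],s['moment'])
q=eyes.read_camera('top');s=eyes.read_camera('scene')
a=cv2.resize(q['pixels'][185:265,110:180],(525,600),interpolation=cv2.INTER_CUBIC)
b=cv2.resize(s['pixels'][130:230,140:185],(270,600),interpolation=cv2.INTER_CUBIC)
cv2.imwrite('pics/t7.png',np.hstack([a,b])[:,:,::-1])
E
```

```text
t: 19.3
eef_pos: [412.7, 262.5, 31.3]
tcp_rot: [-3.141, -0.0, -3.064]
ft_force: [-0.4, -0.4, -1.9]
opening: 0.486
grip_force: 30.0
[-0.43900386 -0.44248218 -1.90239327] [ 0.02910689  0.05655877 -0.03850795]
```

View pics/t7.png

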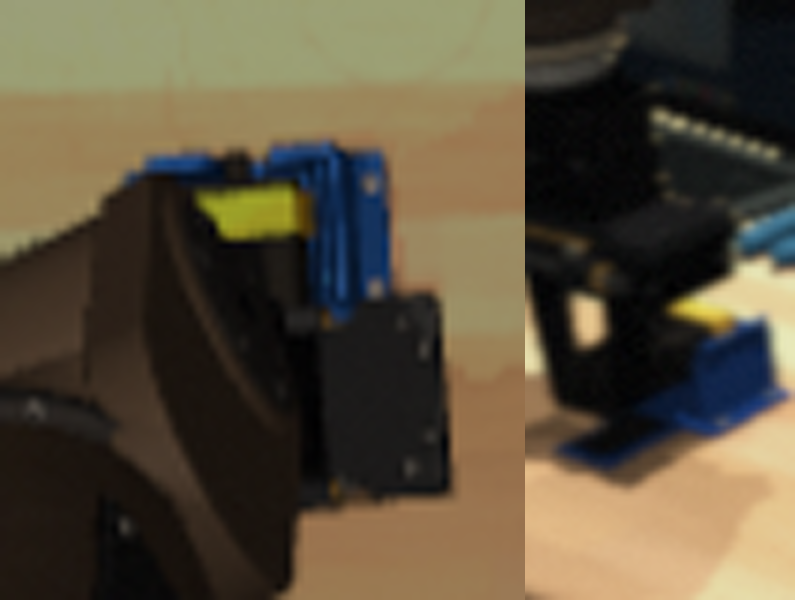

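The brick is between the cheeks, its stub in the wall slot, with no contact force. I'll lower the rest.

```bash
python3 -m inch '[[[0,0,0.1],0,1],[[0,0,0.1],0,1],[[0,0,0.1],0,1],[[0,0,0.04],0,1],[[0,0,0.02],0,1],[[0,0,0.01],0,1],[[0,0,0],0,1],[[0,0,0],0,1],[[0,0,0],0,1],[[0,0,0],0,1]]'
python3 - <<'E'
from h import *
q=eyes.read_camera('top')
cv2.imwrite('pics/t8.png',cv2.resize(q['pixels'][190:250,120:170],(500,600),interpolation=cv2.INTER_CUBIC)[:,:,::-1])
E
```

```text
t: 20.65
eef_pos: [412.9, 262.5, 9.5]
tcp_rot: [3.141, 0.0, -3.064]
ft_force: [-0.6, -0.3, -1.2]
opening: 0.479
grip_force: 30.0
```

```bash
python3 -m inch '[[[-0.02,0,0],0,1],[[-0.02,0,0],0,1],[[-0.01,0,0],0,1],[[0,0,0],0,1],[[0,0,0],0,1],[[0,0,0],0,1],[[0,0,0],0,1],[[0,0,0],0,1],[[0,0,0],0,1],[[0,0,0],0,1]]'
python3 -m inch '[[[-0.02,0,0],0,1],[[0,0,0],0,1],[[0,0,0],0,1],[[0,0,0],0,1],[[0,0,0],0,1],[[0,0,0],0,1],[[0,0,0],0,1],[[0,0,0],0,1],[[0,0,0],0,1],[[0,0,0],0,1]]'
```

```text
t: 21.95
eef_pos: [415.9, 262.8, 9.4]
tcp_rot: [3.141, 0.0, -3.064]
ft_force: [-0.1, 0.2, -3.1]
opening: 0.481
grip_force: 30.0
t: 23.2
eef_pos: [417.0, 262.9, 9.4]
tcp_rot: [3.142, -0.0, -3.064]
ft_force: [-0.2, -0.2, -1.0]
opening: 0.484
grip_force: 30.0
```

```bash
python3 -m inch '[[[-0.02,0,0],0,1],[[0,0,0],0,1],[[0,0,0],0,1],[[0,0,0],0,1],[[0,0,0],0,1],[[0,0,0],0,1],[[0,0,0],0,1],[[0,0,0],0,1],[[0,0,0],0,1],[[0,0,0],0,1]]'
python3 -m inch '[[[-0.02,0,0],0,1],[[0,0,0],0,1],[[0,0,0],0,1],[[0,0,0],0,1],[[0,0,0],0,1],[[0,0,0],0,1],[[0,0,0],0,1],[[0,0,0],0,1],[[0,0,0],0,1],[[0,0,0],0,1]]'
python3 - <<'E'
from h import *
q=eyes.read_camera('top');s=eyes.read_camera('scene')
a=cv2.resize(q['pixels'][195:245,115:165],(500,500),interpolation=cv2.INTER_CUBIC)
b=cv2.resize(s['pixels'][170:210,140:164+16],(300,500),interpolation=cv2.INTER_CUBIC)
cv2.imwrite('pics/t9.png',np.hstack([a,b])[:,:,::-1])
E
```

```text
t: 24.45
eef_pos: [418.2, 263.0, 9.4]
tcp_rot: [3.142, 0.0, -3.064]
ft_force: [0.1, -0.5, -1.8]
opening: 0.483
grip_force: 30.0
t: 25.7
eef_pos: [418.4, 262.8, 9.3]
tcp_rot: [-3.141, -0.002, -3.064]
ft_force: [-5.7, 1.3, 1.4]
opening: 0.482
grip_force: 30.0
```

Wall contact (-5.7 N). Now ease off, settle onto the base, release and withdraw.

```bash
python3 -m inch '[[[0.01,0,0],0,1],[[0,0,0.01],0,1],[[0,0,0.01],0,1],[[0,0,0],0,1],[[0,0,0],0,-1],[[0,0,0],0,-1],[[0,0,0],0,-1],[[0,0,0],0,-1],[[0,0,0],0,-1],[[0,0,0],0,-1]]'
python3 -m inch '[[[0,0,-0.1],0,-1],[[0,0,-0.3],0,-1],[[0,0,-0.5],0,-1],[[0,0,-0.6],0,-1],[[0,0,-0.6],0,-1],[[-0.3,0,-0.6],0,-1],[[-0.6,0,-0.5],0,-1],[[-0.6,0,-0.2],0,-1],[[-0.6,0,0],0,-1],[[0,0,0],0,-1]]'
python3 - <<'E'
from h import *
q=eyes.read_camera('wrist');s=eyes.read_camera('scene')
o=eyes.cut_out("power_brick",q)
for d in o[:2]: print(d['score'],d['centre'],rect(q,d['mask'],32))
b=cv2.resize(s['pixels'][155:215,135:195],(384,384),interpolation=cv2.INTER_CUBIC)
cv2.imwrite('pics/f.png',np.hstack([q['pixels'][:,60:460],b])[:,:,::-1])
E
```

```text
t: 27.05
eef_pos: [418.9, 263.0, 8.2]
tcp_rot: [3.141, 0.0, -3.064]
ft_force: [0.2, -0.7, 0.4]
opening: 0.991
grip_force: 0.0
t: 28.3
eef_pos: [545.8, 272.5, 212.1]
tcp_rot: [3.141, 0.0, -3.065]
ft_force: [0.4, -0.8, -0.1]
opening: 1.001
grip_force: 0.0
0.84 [84.4, 260.2] [455.4 266.2 124.9  46.6   4.6]
0.77 [261.8, 209.7] [646.8 224.9  92.2  54.5  88.1]
```

View pics/f.png

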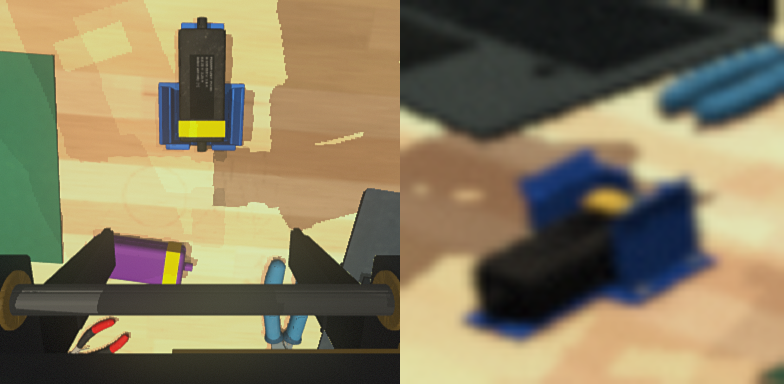

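The brick lies flat in the holder, with its yellow end between the cheeks against the end wall. The stub is in the slot at (147,202) and the plain end is out over the tongue.

```bash
python3 -c "
from cell import env
print(env.job_done())"
```

```text
the job is handed in; nothing more can be done
None
```

The power brick was lifted from the rack by its yellow end, laid on the mat and released. I then took it by its plain end and seated it flat in the blue holder, yellow end against the end wall, and handed the job in at about 28 s of the 51 s allowed; no verdict came back.

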